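# Pull the pressing plug from the pickling crock

## Robot

A 6-joint arm with a two-finger parallel gripper is mounted at the origin on the work surface. World frame = base frame: x ahead of the robot, y to its left, z up, the work surface at z = 0. Lengths are in mm, angles in rad, forces in N, time in s.
With the tool pointing down it reaches from about 250 to 850 mm from the base axis. Payload 12.5 kg.
Tool frame: the origin (TCP) lies on the centre line of the jaws, within the pads' length; the fingertips stand 8 mm ahead of it and the grasp point (between the pads) lies 11 mm behind it; z points along the fingers, y is the line along which they close (so a half turn about z gives the same grasp; the last joint's range is limited). The gripper opens to 93 mm and grips with 3 to 60 N. Pads are 15 mm wide; open, the fingers measure 128 mm over their backs; the gripper's body (75 mm by 188 mm) begins 65 mm behind the grasp point.
Start: joints at [1.211, 0.351, 1.652, -0, 1.139, -0.085], TCP at [149.213, 529.358, 205.133] pointing down, gripper open.
Joint ranges: [-2.75, 2.75], [-0.79, 2.1], [0.01, 2.65], [-1.57, 4.71], [0.07, 3.14], [-2.87, 2.87]. Speed limits (rad/s): [2.22, 2.22, 2.79, 3.14, 3.14, 3.14].

## Interface

Orientations are given as a 3x3 rotation matrix whose columns are the frame's x, y, z axes.
In Python, from cell import get_state, camera, camera_model, finish_job, outline_of, place_of gives the robot as it stands. The module is installed in compiled form; this text tells all that it offers.
- The arm moves only by the tool jog_arm, never from a script. Its argument "plan" is a list that holds one entry, the list of rows, each a list of 5 numbers: the closure, from 0 (fully open) to 1 (shut), then the shift along the tool's x, y, z in units of 0.3 m (1.0 is 0.3 m), then the turn about the tool's z in units of 120 degrees (1.0 is 120 degrees). A call has exactly 8 rows; each row is the pose to reach, as a shift and turn from the pose commanded when the call began, along the tool's axes at that moment; what a row does not reach only later rows make up. A row lasts 1/12 s, in which the tool goes at most 41.7 mm and 7.16 degrees, less where a joint would pass 70% of its speed; a pose out of reach is approached as far as the arm can. A call with a number of a shift or a turn outside -1 to 1 is refused whole. A call with a gripper value outside its range is refused whole. The fingers move at their own pace and stop on an object; the grip force is fixed at half the most. Time passes only in rows, so rows that repeat a pose let the fingers close, or fill a call up. It gives the time, the measured TCP pose, the force, the opening and the grip force at its end, in the units of the state.
- get_state(): the state, without advancing time (a new reading comes with each control period).
- camera(name): name is "side" or "top"; returns the picture (400x640x3 uint8, blue, green, red); there is no depth.
- camera_model(name): a dict with "fx", "fy", "cx", "cy" (pixels), "world_to_cam" (4x4, takes a point from world to camera coordinates). Camera axes: x right, y down, z forward; pixel columns grow to the right and rows downward; lengths in mm; the calibration is good to about 2 mm. A picture is of the moment at which its call begins. camera_model takes no time and is no camera call.
- finish_job(): hands the job in; it is judged then, once.
Trained networks look in the newest picture that a camera, given by its name, has taken for a name from the list of things; names that differ only in an ending like _2 or _b are one class to them, and where a whole thing is asked for, a point or a joint stands for the part that bears it (a point fixed in the world has none). Each returns a list of dicts, best first, with "confidence" (0 to 1); they miss things now and then, are a little off and sometimes report something else, mostly with a low value. They report only what shows in the picture. A call takes as long as a camera call. They do not tell look-alikes from the thing itself.
- outline_of(camera, thing): "region" (400x640 bool, what is visible of it) and "centre" ([column, row] in pixels, amid what is visible of it).
- place_of(camera, thing): "centre" ([column, row] in pixels: a listed point, or the origin of a listed thing).
The state is a dict: "time": time; "qpos": joint angles; "qd": joint speeds; "joint_torque": joint torques, N m; "ee_pos": TCP position; "ee_rot": TCP orientation; "force": force on the tool from outside, world axes, zero at the start; "wrist_torque": the same for the moment, N m; "grip_width": finger opening in mm; "gripper_force": force on a finger pad.
Only numpy, scipy, OpenCV 4.12 (cv2) and the standard library are available. Lean on these libraries where they do the work, as an engineer would, in place of code of your own. Each camera call takes 0.05 s, during which the arm holds its last target. There are 200 camera calls.

## Task

The wooden pressing plug is sunk in the square stoneware crock where fingers cannot reach it. Take the T-handled puller rod from the rest, lower its lugs through the slot in the plug and screw it in (down to the bottom, then a quarter turn clockwise), and pull the plug straight up and out of the crock. Stand the plug flat on the floor of the draining tray without dropping or tipping it, let go with the rod still screwed in, and leave everything else where it is.

Things in the scene. Friction and masses are not known exactly. Their poses are not given: they have to be found in the camera images.
- rod_handle (a point): Puller rod, loose (0.18 kg), upright in a well of the rest: dark wooden T-handle, a crossbar 60 mm long (its x), 16 mm thick (its y), 26 mm high, on a steel shaft 12 mm in diameter. This point: the crossbar's centre; z up the shaft. Grasp it across the 16 mm. A 30 mm wide collar, underside 67 mm below, rests on the rest's top. Same after half a turn.
- rod_foot (a point): Lower end of the puller rod, on its axis 113 mm below the handle point: the underside of two lugs that together form a bar 28 mm long (its x, parallel to the handle's crossbar), 9 mm wide, 6 mm high. A tapered nose reaches 9 mm further down, ending 5 mm wide.
- plug_mouth (a point): Pressing plug, loose (about 0.3 kg): light wooden block 72 mm square, 40 mm high, with a steel-edged slot amid its top, 34 mm long (its x), 16 mm wide (its y). This point: the slot's centre at the plug's top, 40 mm above its underside; z up. Thick lips beside the slot, threaded underneath, over a 36 mm square cavity. The rod's lugs pass when the crossbar lies along the slot.
- plug_floor (a point): On the axis, on the floor of the plug's cavity, 18.5 mm below the slot point: the rod's foot point stands here when it is fully down (its nose in a pocket). Coarse two-start right-hand thread: from there a quarter turn clockwise seen from above (1.4 to 1.6 rad) screws it in, with 1.5 mm of play up and down; the other way is blocked. The plug cannot turn in its bore. The rod then stands by itself.
- crock: White stoneware crock, fixed, 103 mm square, 100 mm high; origin under its centre, z up. Its square bore, 75 mm wide, is open at the top; the plug sits in it with its underside 45 mm above the table and its top 15 mm below the rim, 1.5 mm of play all round. The plug's slot lies along the crock's x axis (to 0.01 rad).
- tray: Draining tray of bare aluminium, fixed, 190 mm (its x) by 170 mm (its y), walls 5 mm thick and 14 mm high, floor 5 mm thick; origin at the centre of its underside.
- rest: Wooden block, fixed, 100 mm (x) by 190 mm (y), 60 mm high, with two upright wells 50 mm either side of its middle along y, each 36 by 19 mm. The puller rod stands in one, its crossbar along the rest's x; the muddler in the other. In the well the rod's nose is 5 mm above the table, so lift it by 60 mm or more to free it. Origin under its centre.
- muddler_knob (a point): Bystander: wooden muddler with a round 38 mm knob (this point is the knob's centre), standing in the other well.
- bottle: Bystander: brown bottle, 62 mm wide, 200 mm high; origin under its centre.
- bowl: Bystander: bowl, 160 mm wide, 70 mm high; origin under its centre.
- tomato: Bystander: tomato, 72 mm wide, 50 mm high; origin under its centre.
- spice_jar: Bystander: small jar, 46 mm wide, 75 mm high; origin under its centre.
- pepper_mill: Bystander: pepper mill, 54 mm wide, 165 mm high; origin under its centre.
- mug: Bystander: mug, 76 mm wide, 90 mm high; origin under its centre.
- spoon: Bystander: spoon with a wooden handle, lying flat; origin under its middle.
There are look-alikes about, which are no part of the job. What is shaped like the part that bears rod_handle but green or purple is not meant.

How it is judged (in metres and radians):
On the way, in this order (a step that is already met when the one before it is completed fails the run):
1. With the plug down in the crock the rod is screwed in: foot 14.5 to 22.5 mm below the plug's top, within 6 mm of the slot's centre, crossbar over 1 rad from the slot, for 0.2 s (z of rod_foot in the frame of plug_mouth between -0.0225 and -0.0145 m and x of rod_foot in the frame of plug_mouth between -0.006 and 0.006 m and y of rod_foot in the frame of plug_mouth between -0.006 and 0.006 m and angle between the x axis of rod_foot and the x axis of plug_mouth, either way round above 1 rad and z of plug_mouth in the frame of crock below 0.095 m), for 0.2 s.
2. The plug is pulled straight out: its underside above the crock's rim while it is still within 30 mm of the crock's axis, the rod screwed in (z of rod_foot in the frame of plug_mouth between -0.0225 and -0.0145 m and x of rod_foot in the frame of plug_mouth between -0.006 and 0.006 m and y of rod_foot in the frame of plug_mouth between -0.006 and 0.006 m and angle between the x axis of rod_foot and the x axis of plug_mouth, either way round above 1 rad and z of plug_mouth in the frame of crock above 0.141 m and horizontal distance between plug_mouth and crock below 0.03 m).
At the end, for the whole second after the job is handed in: Plug at rest and flat (0.08 rad) on the tray floor, centre within 70 mm (x) and 60 mm (y) of the tray's; rod at rest, leaning under 0.3 rad, still screwed in: foot 14.5 to 22.5 mm below the plug top, within 6 mm of the slot centre each way, crossbar over 1 rad from the slot (z of rod_foot in the frame of plug_mouth between -0.0225 and -0.0145 m and x of rod_foot in the frame of plug_mouth between -0.006 and 0.006 m and y of rod_foot in the frame of plug_mouth between -0.006 and 0.006 m and angle between the x axis of rod_foot and the x axis of plug_mouth, either way round above 1 rad and x of plug_mouth in the frame of tray between -0.07 and 0.07 m and y of plug_mouth in the frame of tray between -0.06 and 0.06 m and z of plug_mouth in the frame of tray between 0.041 and 0.049 m and angle between plug_mouth's own z axis and vertical below 0.08 rad and angle between rod_handle's own z axis and vertical below 0.3 rad and linear speed of each of plug, rod below 0.02 m/s); the robot touches nothing.
It fails at once if The plug is dropped (falls faster than 0.6 m/s while the fingers do not hold the rod) (linear speed of plug above 0.6 m/s and contact force between the fingers and rod below 0.1 N).
It fails at once if The plug is tipped by more than 0.5 rad (angle between plug_mouth's own z axis and vertical above 0.5 rad).
It fails at once if A bystander is moved by more than 40 mm (distance of any of muddler_knob, bottle, bowl, tomato, spice_jar, pepper_mill, mug, spoon from where it was at the start of the episode above 0.04 m).
It also fails if it takes over 61 s, if anything falls off the work surface, if the arm or the gripper's body presses on something with over 40 N, if the wrist force passes 120 N, or if a joint passes its speed limit or range.

## Working session

There is one attempt and no reset: what is moved stays moved. The work goes in short steps, Python scripts to look and compute and a tool call to move; the robot and the scene stay as the last step left them, time stands still between calls to the robot, and variables do not carry over. Pictures are saved under pics/ and viewed, at most 10 in all, crops included, and the job is handed in when it is done.

Besides the shell and the picture viewer there is one more tool, called as a command line: name --argument value ..., lists and objects as JSON in quotes. jog_arm: Moves the arm, as the interface text tells. Its arguments: {"type":"object","properties":{"plan":{"type":"array","items":{"type":"array","items":{"type":"array","items":{"type":"number"}}}}},"required":["plan"]}

```bash
mkdir -p pics
cat > h.py <<'E'
import numpy as np, cv2
from cell import *
def ray(cam,px):
    m=camera_model(cam);T=np.array(m["world_to_cam"]);R=T[:3,:3];t=T[:3,3]
    d=R.T@np.array([(px[0]-m["cx"])/m["fx"],(px[1]-m["cy"])/m["fy"],1.]);return -R.T@t,d/np.linalg.norm(d)
def onz(cam,px,z):
    o,d=ray(cam,px);return o+d*(z-o[2])/d[2]
def tri(pt,ps):
    (a,u),(b,v)=ray("top",pt),ray("side",ps)
    s=np.linalg.lstsq(np.c_[u,-v],b-a,rcond=None)[0]
    p,q=a+u*s[0],b+v*s[1];return (p+q)/2,np.linalg.norm(p-q)
def proj(cam,p):
    m=camera_model(cam);c=(np.array(m["world_to_cam"])@np.r_[p,1])[:3];return np.array([m["fx"]*c[0]/c[2]+m["cx"],m["fy"]*c[1]/c[2]+m["cy"]])
E
python3 - <<'E'
from h import *
np.set_printoptions(precision=1,suppress=True)
for c in("top","side"):
    im=camera(c);cv2.imwrite(f"pics/{c}0.png",im)
    print(c,"campos",ray(c,(320,200)))
    for n in["rod_handle","plug_mouth","crock","tray","rest","muddler_knob","bottle","bowl","tomato","spice_jar","pepper_mill","mug","spoon"]:
        r=place_of(c,n);print(n,[(np.array(x["centre"]),round(x["confidence"],2)) for x in r[:4]])
E
```

```text
top campos (array([ 305.2,  -63.2, 1451.3]), array([ 0.1, -0. , -1. ]))
rod_handle [(array([410.7, 206.8]), 0.75), (array([447.1, 220.4]), 0.75), (array([421.8, 156.2]), 0.66), (array([444.8, 180.2]), 0.43)]
plug_mouth []
crock [(array([306.8, 201.4]), 0.55), (array([304.8, 194.8]), 0.29)]
tray [(array([201.6, 205.5]), 0.62)]
rest [(array([384.9, 205.8]), 0.6), (array([309.4, 193.9]), 0.16)]
muddler_knob [(array([301.9, 133.2]), 0.57), (array([378.7, 200.3]), 0.45)]
bottle [(array([300., 131.]), 0.97)]
bowl [(array([208.7, 135.2]), 0.55)]
tomato [(array([335.8, 135.9]), 0.86), (array([254.8, 130.9]), 0.65)]
spice_jar [(array([385.9, 207.2]), 0.69), (array([291.4, 249.5]), 0.63)]
pepper_mill [(array([413.5, 276.7]), 0.74), (array([389.8, 143.8]), 0.6)]
mug [(array([412.1, 277.3]), 0.87)]
spoon [(array([256.7, 130. ]), 0.95), (array([334.3, 135.9]), 0.18)]
side campos (array([-151.1, -743.8,  765. ]), array([ 0.6,  0.6, -0.6]))
rod_handle [(array([465.8, 229.9]), 0.92), (array([413.8, 249. ]), 0.81), (array([448.4, 286.7]), 0.71), (array([499.1, 263.2]), 0.67)]
plug_mouth [(array([320.3, 203.8]), 0.67), (array([325.5, 207.3]), 0.57)]
crock [(array([321.9, 229.5]), 0.72)]
tray []
rest [(array([391.2, 280.8]), 0.58), (array([381.1, 227.1]), 0.29)]
muddler_knob [(array([377.4, 226.8]), 0.62), (array([334. , 175.2]), 0.43)]
bottle [(array([372.2, 185.7]), 0.64)]
bowl [(array([236.7, 187.1]), 0.65), (array([447. , 240.8]), 0.26)]
tomato []
spice_jar [(array([264.5, 247. ]), 0.6)]
pepper_mill [(array([449.5, 240.2]), 0.79)]
mug [(array([360.6, 363.1]), 0.61)]
spoon [(array([335.5, 173.4]), 0.87)]
```

View pics/top0.png

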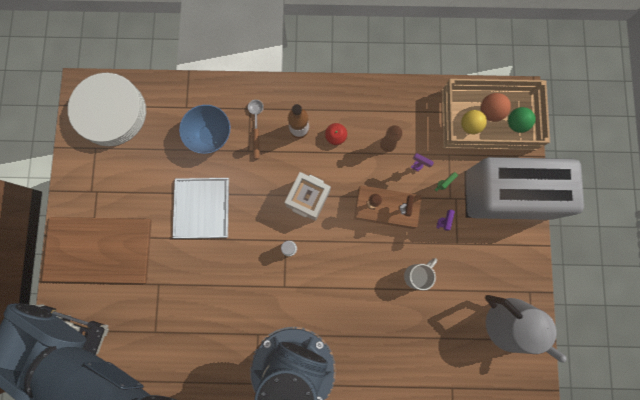

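View pics/side0.png

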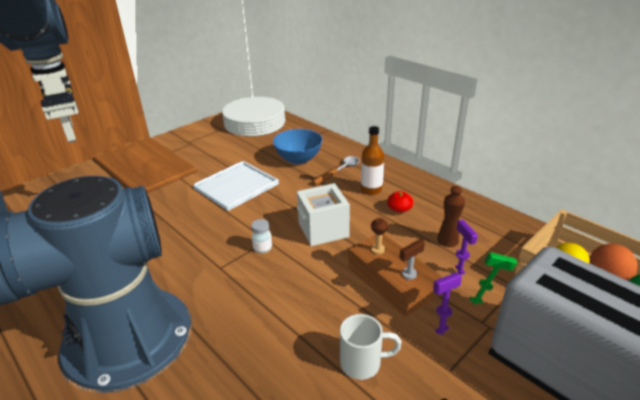

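Candidates for rod_handle: the dark brown one (top 411,207; side 414,249), purple (422,161 / 466,230), purple (448,220 / 448,287), green (448,181 / 499,263). I choose the dark one standing in the rest; a close crop will check it.

Run:
```python
from h import *
np.set_printoptions(precision=1,suppress=True)
t=cv2.imread("pics/top0.png")
a=cv2.resize(t[160:240,275:435],None,fx=5,fy=5,interpolation=cv2.INTER_CUBIC)
s=cv2.imread("pics/side0.png")
b=cv2.resize(s[180:290,285:485],None,fx=2.5,fy=2.5,interpolation=cv2.INTER_CUBIC)
b=cv2.resize(s[205:285,345:445],None,fx=2.4,fy=2.4,interpolation=cv2.INTER_CUBIC)
b=np.hstack([b,cv2.resize(s[180:245,290:355],(192,192),interpolation=cv2.INTER_CUBIC)])
cv2.imwrite("pics/c0.png",np.vstack([a,np.pad(b,((0,0),(0,800-b.shape[1]),(0,0)))]))
print("rod",tri((410.7,206.8),(413.8,249)),onz("top",(410.7,206.8),127),onz("side",(413.8,249),127))
print("knob",onz("top",(376,200),100))
print("plug side",onz("side",(320.3,203.8),85),onz("side",(325.5,207.3),85), "top", onz("top",(308,195),85))
print("crock",onz("top",(306.8,201.4),0),onz("side",(321.9,229.5),0))
print("tray",onz("top",(201.6,208.5),10))
for c,n in(("top","tray"),("top","crock"),("top","rest"),("top","rod_handle")):
    for r in outline_of(c,n)[:3]:
        g=r["region"].astype(np.uint8);k=max(cv2.findContours(g,0,1)[0],key=cv2.contourArea)
        z={"tray":14,"crock":100,"rest":60,"rod_handle":140}[n]
        w=np.array([onz(c,p,z)[:2] for p in k[:,0]],np.float32)
        print(n,round(r["confidence"],2),r["centre"],cv2.minAreaRect(w))
S=get_state();print(S["time"],S["ee_pos"],S["ee_rot"],S["qpos"])
```

```text
rod (array([ 487.5, -335.9,  132.9]), np.float64(4.379355122451207)) [ 486.7 -335.4  127. ] [ 495.5 -333.2  127. ]
knob [ 508.7 -238.2  100. ]
plug side [515.6 -36.   85. ] [514.  -56.1  85. ] top [522.1 -35.6  85. ]
crock [514.9 -30.5   0. ] [520.3 -34.6   0. ]
tray [484.1 301.6  10. ]
tray 0.88 [198.8, 209.8] ((487.57666015625, 305.21612548828125), (191.52259826660156, 169.55148315429688), 2.594644069671631)
crock 0.61 [312.3, 186.6] ((518.7926635742188, -32.754669189453125), (107.68527221679688, 118.7002944946289), 65.7760238647461)
rest 0.79 [388.4, 208.0] ((494.9820861816406, -277.0687255859375), (193.88076782226562, 109.37773132324219), 81.21967315673828)
rod_handle 0.71 [446.5, 221.3] ((450.9602966308594, -428.39166259765625), (41.07807159423828, 57.790931701660156), 76.18022918701172)
rod_handle 0.6 [441.9, 184.7] ((561.0693359375, -433.1336669921875), (26.26845932006836, 73.84893798828125), 45.4681396484375)
rod_handle 0.53 [421.1, 161.1] ((611.3096313476562, -363.5022277832031), (58.209922790527344, 47.232906341552734), 63.65245819091797)
1.6 [149.2 529.3 205.1] [[-1.   0.3  0. ]
 [ 0.3  1.  -0. ]
 [-0.  -0.  -1. ]] [ 1.2  0.4  1.7 -0.   1.1 -0.1]
```

View pics/c0.png

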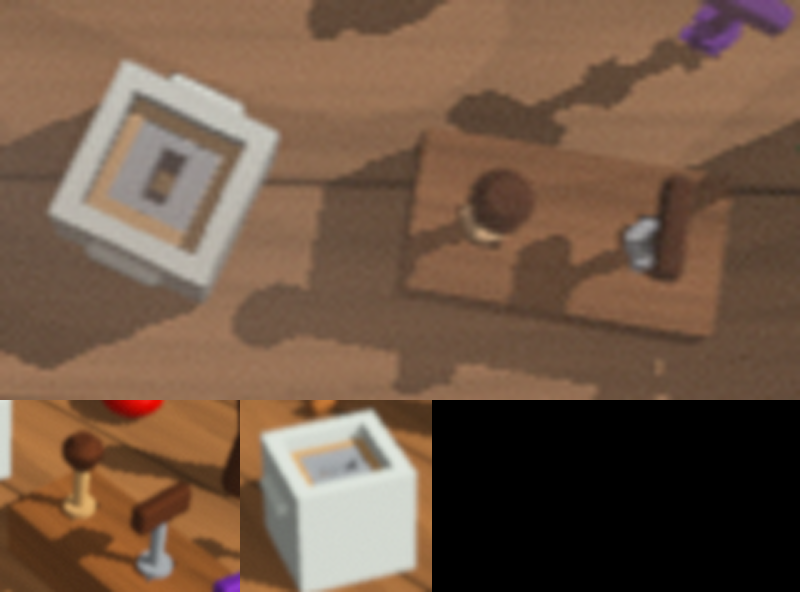

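The crop confirms the dark T-handle in the rest (top crop 673,227 → image 409.6,205.4); the crock's slot runs about 25° from image vertical.

Run:
```python
from h import *
np.set_printoptions(precision=1,suppress=True)
def f(L,z): return np.array([onz("top",(275+u/5-.4,160+v/5-.4),z)[:2] for u,v in L])
def ang(a,b): return np.degrees(np.arctan2(*(b-a)[::-1]))
c=f([(125,62),(278,132),(207,298),(52,213)],100);print("crock",c.mean(0),[ang(c[i],c[j]) for i,j in((3,0),(2,1),(1,0),(2,3))],[np.linalg.norm(c[i]-c[j]) for i,j in((3,0),(1,0))])
b=f([(140,97),(245,143),(192,246),(90,203)],100);print("bore",b.mean(0))
r=f([(428,130),(735,180),(712,340),(402,290)],60);print("rest",r.mean(0),ang(r[3],r[0]),ang(r[2],r[1]),ang(r[1],r[0]),ang(r[2],r[3]))
s=f([(175,150),(155,203),(166,178)],85);print("slot",s,ang(s[1],s[0]))
h=f([(668,272),(681,178),(676,225)],140);print("handle",h,ang(h[0],h[1]))
o,d=ray("side",(413.8,249));print(proj("side",[*h[2],127]),proj("side",[*s[2],85]))
S=get_state();print(S["ee_rot"])
print("yaw tool x",np.degrees(np.arctan2(S["ee_rot"][1][0],S["ee_rot"][0][0])))
```

```text
crock [520.5 -35. ] [np.float64(-23.951401139319977), np.float64(-21.931246820413648), np.float64(66.15927788138066), np.float64(62.307133699923504)] [np.float64(101.12367312216796), np.float64(101.10104361970045)]
bore [522.8 -35.7]
rest [ 495.5 -281.2] -8.78622124650594 -8.942706278584867 81.71510096919387 81.92384513420791
slot [[538.7 -40. ]
 [506.2 -28.7]
 [521.5 -35. ]] -19.1590646077393
handle [[ 464.  -325.3]
 [ 518.7 -333.5]
 [ 491.3 -330.3]] -8.439120771030485
[411.4 249.3] [321.7 202.7]
[[-1.   0.3  0. ]
 [ 0.3  1.  -0. ]
 [-0.  -0.  -1. ]]
yaw tool x 164.2558573165166
```

jog_arm --plan '[[[0.3,-0.62,-0.82,0,0],[0.3,-0.62,-0.82,0,0],[0.3,-0.62,-0.82,0,0],[0.3,-0.62,-0.82,0,0],[0.3,-0.62,-0.82,0,0],[0.3,-0.62,-0.82,0,0],[0.3,-0.62,-0.82,0,0],[0.3,-0.62,-0.82,0,0]]]'

```text
time: 2.27
ee_pos: [262.0, 238.9, 205.2]
ee_rot: [[-0.962, 0.273, 0.0], [0.273, 0.962, -0.001], [-0.001, -0.0, -1.0]]
force: [-0.3, 0.0, 0.3]
grip_width: 65.1
gripper_force: 0.0
```

jog_arm --plan '[[[0.5,-0.62,-0.82,0,0],[0.5,-0.62,-0.82,0,0],[0.5,-0.62,-0.82,0,0],[0.5,-0.62,-0.82,0,0],[0.5,-0.62,-0.82,0,0],[0.5,-0.62,-0.82,0,0],[0.5,-0.62,-0.82,0,0],[0.5,-0.62,-0.82,0,0]]]'

```text
time: 2.93
ee_pos: [375.0, -49.0, 205.5]
ee_rot: [[-0.962, 0.274, 0.001], [0.274, 0.962, -0.001], [-0.002, -0.001, -1.0]]
force: [-0.1, 1.9, -0.3]
grip_width: 46.6
gripper_force: 0.0
```

jog_arm --plan '[[[0.5,-0.62,-0.81,0,-0.06],[0.5,-0.62,-0.81,0,-0.06],[0.5,-0.62,-0.81,0,-0.06],[0.5,-0.62,-0.81,0,-0.06],[0.5,-0.62,-0.81,0,-0.06],[0.5,-0.62,-0.81,0,-0.06],[0.5,-0.62,-0.81,0,-0.06],[0.5,-0.62,-0.81,0,-0.06]]]'

```text
time: 3.6
ee_pos: [487.6, -333.5, 204.8]
ee_rot: [[-0.989, 0.15, 0.001], [0.15, 0.989, -0.001], [-0.001, -0.001, -1.0]]
force: [0.3, -0.7, -0.4]
grip_width: 46.6
gripper_force: 0.0
```

Run:
```python
from h import *
im=camera("side");t=camera("top");p=proj("side",[489.5,-330.5,127]);print(p,proj("side",[487.6,-333.5,213]))
a=cv2.resize(im[150:290,350:490],(560,560),interpolation=3);cv2.imwrite("pics/s1.png",a)
for r in place_of("side","rod_handle"):print(r)
```

```text
[410.93932616 249.74261649] [415.38643825 216.95726291]
{'centre': [413.8, 251.6], 'confidence': 0.77}
{'centre': [434.2, 270.4], 'confidence': 0.66}
{'centre': [468.2, 296.3], 'confidence': 0.64}
```

View pics/s1.png

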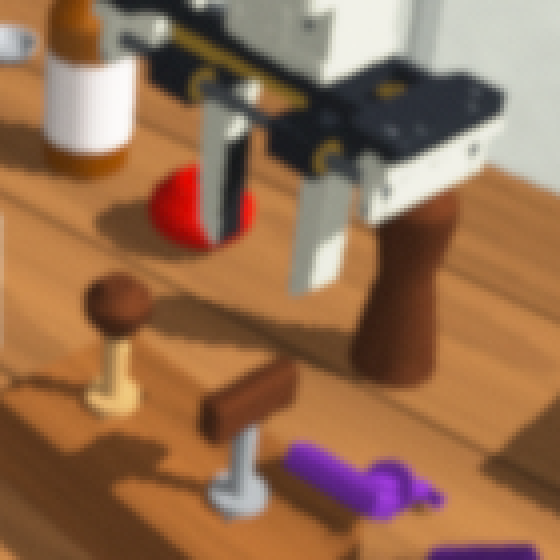

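The crop shows the dark T-handle standing in its well (crop 250,398 → image 412.5,249.5), about where I predicted. The gripper is above it and the knob is clear. One purple look-alike now lies on the table at image 442,270.

jog_arm --plan '[[[0.5,-0.01,0.005,0.05,0],[0.5,-0.01,0.005,0.1,0],[0.5,-0.01,0.005,0.15,0],[0.5,-0.01,0.005,0.2,0],[0.5,-0.01,0.005,0.25,0],[0.5,-0.01,0.005,0.296,0],[0.5,-0.01,0.005,0.296,0],[0.7,-0.01,0.005,0.296,0]]]'

```text
time: 4.42
ee_pos: [489.8, -327.4, 116.5]
ee_rot: [[-0.989, 0.148, -0.001], [0.148, 0.989, 0.001], [0.001, 0.001, -1.0]]
force: [-0.1, 0.1, -0.0]
grip_width: 43.3
gripper_force: 0.0
```

jog_arm --plan '[[[1,0,0,0,0],[1,0,0,0,0],[1,0,0,0,0],[1,0,0,0,0],[1,0,0,0,0],[1,0,0,0,0],[1,0,0,0,0],[1,0,0,0,0]]]'

```text
time: 5.08
ee_pos: [490.3, -328.7, 116.8]
ee_rot: [[-0.989, 0.149, 0.001], [0.149, 0.989, -0.001], [-0.001, -0.001, -1.0]]
force: [-0.3, -1.3, 6.4]
grip_width: 15.6
gripper_force: 29.9
```

jog_arm --plan '[[[1,0,0,-0.05,0],[1,0,0,-0.1,0],[1,0,0,-0.17,0],[1,0,0,-0.25,0],[1,0,0,-0.35,0],[1,0,0,-0.45,0],[1,0,0,-0.5,0],[1,0,0,-0.5,0]]]'

```text
time: 5.75
ee_pos: [490.9, -329.0, 269.4]
ee_rot: [[-0.989, 0.149, 0.004], [0.149, 0.989, -0.003], [-0.004, -0.002, -1.0]]
force: [0.2, -0.0, -0.6]
grip_width: 15.3
gripper_force: 29.9
```

jog_arm --plan '[[[1,0.005,0.1,0,0.02],[1,0.01,0.23,0,0.04],[1,0.015,0.36,0,0.06],[1,0.02,0.49,0,0.08],[1,0.03,0.62,0,0.1],[1,0.035,0.75,0,0.12],[1,0.04,0.87,0,0.12],[1,0.044,0.985,0,0.12]]]'

```text
time: 6.42
ee_pos: [519.9, -32.1, 264.4]
ee_rot: [[-0.921, 0.39, -0.003], [0.39, 0.921, 0.001], [0.003, -0.001, -1.0]]
force: [1.2, -0.6, -2.0]
grip_width: 15.5
gripper_force: 29.9
```

jog_arm --plan '[[[1,0,0,0,0],[1,0,0,0.1,0],[1,0,0,0.1,0],[1,0,0,0.1,0],[1,0,0,0.1,0],[1,0,0,0.1,0],[1,0,0,0.1,0],[1,0,0,0.1,0]]]'

```text
time: 7.08
ee_pos: [521.1, -34.6, 236.9]
ee_rot: [[-0.921, 0.39, 0.001], [0.39, 0.921, -0.0], [-0.001, 0.0, -1.0]]
force: [0.8, -0.1, -2.7]
grip_width: 15.7
gripper_force: 30.0
```

Run:
```python
from h import *
np.set_printoptions(precision=1,suppress=True)
S=get_state();print(S["time"],S["ee_pos"],S["force"],S["ee_rot"])
p=np.array(S["ee_pos"])
im=camera("side");t=camera("top")
for c in("side","top"):
    for n in("rod_handle","rod_foot","plug_mouth"):print(c,n,[(np.array(r["centre"]),round(r["confidence"],2)) for r in place_of(c,n)[:4]])
h=p+[0,0,11];print("pred handle",proj("side",h),"foot",proj("side",h-[0,0,113]),"nose",proj("side",h-[0,0,122]))
a=cv2.resize(im[110:250,270:390],(480,560),interpolation=3)
b=cv2.resize(t[150:230,270:350],(320,320),interpolation=3)
cv2.imwrite("pics/s2.png",np.hstack([a,np.pad(b,((0,240),(0,0),(0,0)))]))
```

```text
7.0833 [521.1 -34.6 236.9] [ 0.8 -0.1 -2.7] [[-0.9  0.4  0. ]
 [ 0.4  0.9 -0. ]
 [-0.   0.  -1. ]]
side rod_handle [(array([435.6, 270.4]), 0.96), (array([319.4, 145.9]), 0.81), (array([322.2, 185.6]), 0.41)]
side rod_foot [(array([455. , 272.6]), 0.93), (array([453.9, 334. ]), 0.78), (array([485.1, 301.4]), 0.65), (array([324.2, 182.9]), 0.59)]
side plug_mouth [(array([321.7, 204.7]), 0.72)]
top rod_handle [(array([459.8, 159.1]), 0.74), (array([435.3, 187.9]), 0.63), (array([420.4, 198.5]), 0.56)]
top rod_foot [(array([446.4, 217.2]), 0.66), (array([411.4, 169.9]), 0.59), (array([444., 186.]), 0.47), (array([378.2, 199.1]), 0.23)]
top plug_mouth []
pred handle [320.1 145.1] foot [321.1 186. ] nose [321.2 189. ]
```

View pics/s2.png

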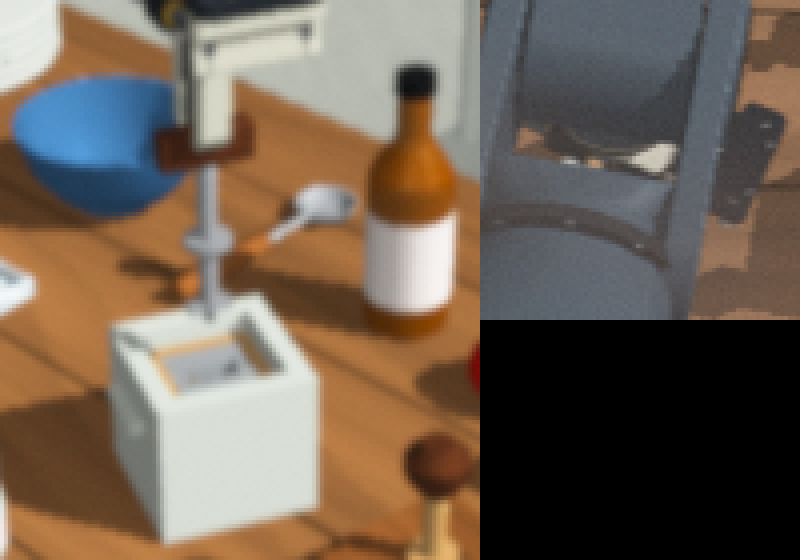

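Run:
```python
from h import *
np.set_printoptions(precision=1,suppress=True)
f=lambda u,v,z:onz("side",(270+u/4-.4,110+v/4-.4),z)[:2]
c=np.array([f(*p,100) for p in((112,325),(262,297),(318,375),(165,412))]);print(c,"centre",c.mean(0))
e=lambda i,j:np.degrees(np.arctan2(*(c[j]-c[i])[::-1]))
print("angles",e(0,1),e(3,2),e(0,3),e(1,2))
print("handle",f(205,147,248),"collar",f(210,243,248-63),"nose",f(212,318,248-121))
print("slot seen",f(218,373,85))
for a in np.radians([-23]):
    d=np.array([np.cos(a),np.sin(a),0])*17;n=np.array([-np.sin(a),np.cos(a),0])*8
    for s,t in((1,1),(1,-1),(-1,-1),(-1,1)):
        q=proj("side",np.array([521,-35,85])+s*d+t*n);print((q-[270,110]+.4)*4)
```

```text
[[ 500.6   31.5]
 [ 590.8  -14.2]
 [ 551.3 -100.8]
 [ 459.6  -61.7]] centre [525.6 -36.3]
angles -26.862490445910613 -23.09604922645569 -113.74151503051858 -114.54173006618612
handle [517.8 -40.4] collar [517.2 -43.5] nose [522.2 -38.5]
slot seen [525.1 -39.8]
[228.3 360. ]
[237.8 373.3]
[187.1 385.4]
[178.1 371.9]
```

The crop shows the rod hanging upright (nose at crop 212,318) over the crock, with the slot's dark patch near crop (218,373) and the rim centred near (214,352). That leaves the rod within about 2 mm of the slot, so I lower it with a small correction.

jog_arm --plan '[[[1,-0.006,-0.001,0.03,0.01],[1,-0.006,-0.001,0.06,0.01],[1,-0.006,-0.001,0.09,0.01],[1,-0.006,-0.001,0.12,0.01],[1,-0.006,-0.001,0.14,0.01],[1,-0.006,-0.001,0.155,0.01],[1,-0.006,-0.001,0.165,0.01],[1,-0.006,-0.001,0.17,0.01]]]'

```text
time: 8.15
ee_pos: [522.5, -35.1, 185.0]
ee_rot: [[-0.913, 0.409, -0.0], [0.409, 0.913, 0.0], [0.0, 0.0, -1.0]]
force: [0.4, 0.4, -1.0]
grip_width: 15.6
gripper_force: 29.9
```

jog_arm --plan '[[[1,0,0,0.005,0],[1,0,0,0.01,0],[1,0,0,0.015,0],[1,0,0,0.02,0],[1,0,0,0.025,0],[1,0,0,0.025,0],[1,0,0,0.025,0],[1,0,0,0.025,0]]]'

```text
time: 8.82
ee_pos: [522.4, -35.2, 177.8]
ee_rot: [[-0.913, 0.409, -0.0], [0.409, 0.913, 0.0], [0.0, 0.0, -1.0]]
force: [0.3, 0.5, -2.6]
grip_width: 15.7
gripper_force: 29.9
```

jog_arm --plan '[[[1,0,0,0.006,0],[1,0,0,0.012,0],[1,0,0,0.018,0],[1,0,0,0.024,0],[1,0,0,0.028,0],[1,0,0,0.03,0],[1,0,0,0.03,0],[1,0,0,0.03,0]]]'

```text
time: 9.48
ee_pos: [522.6, -35.3, 169.2]
ee_rot: [[-0.912, 0.409, 0.001], [0.409, 0.912, -0.0], [-0.001, 0.0, -1.0]]
force: [-0.7, 1.7, 3.2]
grip_width: 15.7
gripper_force: 29.9
```

jog_arm --plan '[[[1,0,0,0.001,0],[1,0,0,0.002,0],[1,0,0,0.003,0],[1,0,0,0.003,0],[1,0,0,0.003,0],[1,0,0,0.003,0],[1,0,0,0.003,0],[1,0,0,0.003,0]]]'

```text
time: 10.15
ee_pos: [523.1, -35.3, 169.1]
ee_rot: [[-0.913, 0.409, 0.002], [0.409, 0.913, -0.0], [-0.002, 0.001, -1.0]]
force: [-1.3, 1.7, 11.6]
grip_width: 15.1
gripper_force: 30.0
```

jog_arm --plan '[[[1,0,0,0,0.05],[1,0,0,0,0.1],[1,0,0,0,0.15],[1,0,0,0,0.2],[1,0,0,0,0.25],[1,0,0,0,0.3],[1,0,0,0,0.35],[1,0,0,0,0.4]]]'

```text
time: 10.82
ee_pos: [523.7, -35.5, 169.1]
ee_rot: [[-0.302, 0.953, 0.003], [0.953, 0.302, -0.001], [-0.002, 0.003, -1.0]]
force: [2.5, 0.8, 7.3]
grip_width: 15.4
gripper_force: 30.0
```

jog_arm --plan '[[[1,0,0,0,0.05],[1,0,0,0,0.1],[1,0,0,0,0.15],[1,0,0,0,0.2],[1,0,0,0,0.25],[1,0,0,0,0.29],[1,0,0,0,0.31],[1,0,0,0,0.31]]]'

```text
time: 11.48
ee_pos: [523.6, -35.6, 169.1]
ee_rot: [[0.334, 0.943, 0.003], [0.943, -0.334, -0.001], [0.0, 0.003, -1.0]]
force: [1.1, -0.5, 8.7]
grip_width: 15.6
gripper_force: 30.0
```

Run:
```python
from h import *
np.set_printoptions(precision=2,suppress=True)
S=get_state();print(S["ee_pos"],S["force"],S["wrist_torque"],S["qpos"])
```

```text
[523.57 -35.61 169.11] [ 1.11 -0.49  8.72] [-0.06 -0.22 -0.  ] [-0.16  0.35  1.76 -0.    1.04  0.18]
```

jog_arm --plan '[[[1,0,0,-0.005,0],[1,0,0,-0.01,0],[1,0,0,-0.02,0],[1,0,0,-0.03,0],[1,0,0,-0.04,0],[1,0,0,-0.05,0],[1,0,0,-0.05,0],[1,0,0,-0.05,0]]]'

```text
time: 12.15
ee_pos: [522.5, -35.2, 183.1]
ee_rot: [[0.331, 0.944, 0.0], [0.944, -0.331, -0.0], [0.0, 0.0, -1.0]]
force: [0.8, 0.0, -5.1]
grip_width: 15.7
gripper_force: 29.9
```

jog_arm --plan '[[[1,0,0,-0.03,0],[1,0,0,-0.07,0],[1,0,0,-0.11,0],[1,0,0,-0.15,0],[1,0,0,-0.19,0],[1,0,0,-0.23,0],[1,0,0,-0.26,0],[1,0,0,-0.27,0]]]'

```text
time: 12.82
ee_pos: [522.9, -35.3, 265.7]
ee_rot: [[0.331, 0.944, 0.002], [0.944, -0.331, -0.0], [0.0, 0.002, -1.0]]
force: [0.7, 0.5, -4.6]
grip_width: 16.0
gripper_force: 29.9
```

Run:
```python
from h import *
im=camera("side");cv2.imwrite("pics/s3.png",cv2.resize(im[80:250,170:400],None,fx=3,fy=3,interpolation=3))
```

```text
(no output)
```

View pics/s3.png

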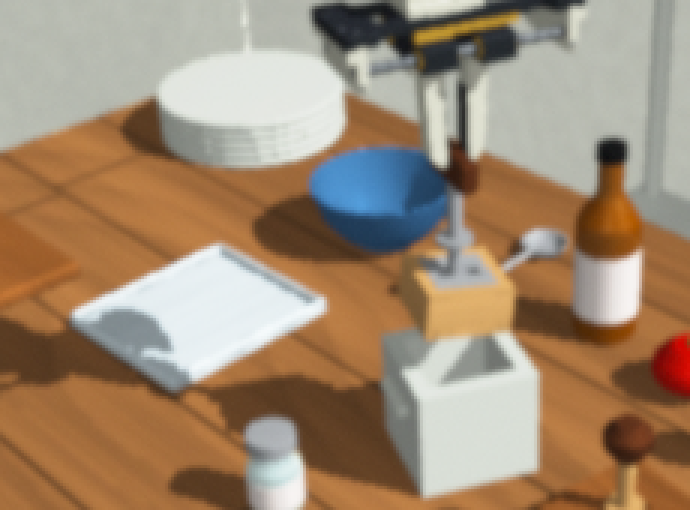

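The picture shows the plug hanging level from the rod (crop 458,290), just above the crock's rim. The tray's centre is near crop (200,315).

jog_arm --plan '[[[1,0.03,-0.014,0,0],[1,0.08,-0.038,0,0],[1,0.15,-0.072,0,0],[1,0.22,-0.105,0,0],[1,0.29,-0.138,0,0],[1,0.36,-0.172,0,0],[1,0.43,-0.205,0,0],[1,0.5,-0.239,0,0]]]'

```text
time: 13.53
ee_pos: [503.5, 131.7, 263.1]
ee_rot: [[0.331, 0.944, -0.002], [0.944, -0.331, -0.0], [-0.001, -0.001, -1.0]]
force: [0.2, 0.3, -5.1]
grip_width: 15.5
gripper_force: 29.9
```

jog_arm --plan '[[[1,0.07,-0.033,0,0],[1,0.15,-0.072,0,0],[1,0.23,-0.11,0,0],[1,0.31,-0.148,0,0],[1,0.39,-0.186,0,0],[1,0.46,-0.22,0,0],[1,0.51,-0.244,0,0],[1,0.526,-0.251,0,0]]]'

```text
time: 14.2
ee_pos: [484.4, 306.4, 262.8]
ee_rot: [[0.329, 0.944, -0.002], [0.944, -0.329, 0.0], [-0.001, -0.002, -1.0]]
force: [0.2, 0.3, -4.8]
grip_width: 15.8
gripper_force: 29.9
```

jog_arm --plan '[[[1,0,0,0.03,0],[1,0,0,0.1,0],[1,0,0,0.17,0],[1,0,0,0.24,0],[1,0,0,0.31,0],[1,0,0,0.37,0],[1,0,0,0.405,0],[1,0,0,0.415,0]]]'

```text
time: 14.87
ee_pos: [484.7, 302.5, 137.1]
ee_rot: [[0.332, 0.943, -0.003], [0.943, -0.332, -0.002], [-0.003, -0.002, -1.0]]
force: [-0.2, -0.1, -4.4]
grip_width: 15.8
gripper_force: 29.9
```

jog_arm --plan '[[[1,0,0,0.004,0],[1,0,0,0.008,0],[1,0,0,0.012,0],[1,0,0,0.016,0],[1,0,0,0.02,0],[1,0,0,0.02,0],[1,0,0,0.02,0],[1,0,0,0.02,0]]]'

```text
time: 15.53
ee_pos: [485.8, 304.0, 133.6]
ee_rot: [[0.331, 0.944, 0.0], [0.944, -0.331, 0.0], [0.0, 0.0, -1.0]]
force: [-0.5, -0.4, -4.8]
grip_width: 15.5
gripper_force: 29.9
```

jog_arm --plan '[[[1,0,0,0.002,0],[1,0,0,0.004,0],[1,0,0,0.006,0],[1,0,0,0.008,0],[1,0,0,0.01,0],[1,0,0,0.01,0],[1,0,0,0.01,0],[1,0,0,0.01,0]]]'

```text
time: 16.2
ee_pos: [485.7, 303.9, 130.5]
ee_rot: [[0.331, 0.944, 0.0], [0.944, -0.331, 0.0], [0.0, 0.0, -1.0]]
force: [-0.3, -0.4, -3.4]
grip_width: 15.6
gripper_force: 29.9
```

jog_arm --plan '[[[1,0,0,0.002,0],[1,0,0,0.003,0],[1,0,0,0.004,0],[1,0,0,0.004,0],[1,0,0,0.004,0],[1,0,0,0.004,0],[1,0,0,0.004,0],[1,0,0,0.004,0]]]'

```text
time: 16.87
ee_pos: [485.7, 303.9, 129.3]
ee_rot: [[0.331, 0.944, 0.0], [0.944, -0.331, 0.0], [0.0, 0.0, -1.0]]
force: [0.2, -0.6, -1.7]
grip_width: 15.6
gripper_force: 29.9
```

jog_arm --plan '[[[1,0,0,0.002,0],[1,0,0,0.003,0],[1,0,0,0.003,0],[1,0,0,0.003,0],[0.75,0,0,0.003,0],[0.6,0,0,0.003,0],[0.5,0,0,0.003,0],[0.5,0,0,0.003,0]]]'

```text
time: 17.53
ee_pos: [485.6, 303.9, 128.2]
ee_rot: [[0.331, 0.944, -0.0], [0.944, -0.331, -0.0], [-0.0, -0.0, -1.0]]
force: [0.1, -0.2, -0.5]
grip_width: 37.8
gripper_force: 0.0
```

jog_arm --plan '[[[0.4,0,0,0,0],[0.4,0,0,-0.03,0],[0.4,0,0,-0.08,0],[0.4,0,0,-0.15,0],[0.4,0,0,-0.25,0],[0.4,0,0,-0.35,0],[0.4,0,0,-0.4,0],[0.4,0,0,-0.4,0]]]'

```text
time: 18.2
ee_pos: [487.0, 304.6, 252.8]
ee_rot: [[0.331, 0.944, 0.006], [0.944, -0.331, 0.003], [0.005, 0.004, -1.0]]
force: [-0.9, -0.1, -0.2]
grip_width: 56.1
gripper_force: 0.0
```

Run:
```python
from h import *
S=get_state();print(S["time"],S["ee_pos"],S["force"])
im=camera("side");cv2.imwrite("pics/s4.png",cv2.resize(im[80:260,130:500],None,fx=2.1,fy=2.1,interpolation=3))
for n in("rod_handle","plug_mouth"):
    for r in place_of("side",n):print(n,r)
print(proj("side",[485.7,304,140]),proj("side",[485.7,304,45]))
```

```text
18.2 [486.97614306 304.60147101 252.77313243] [-0.92038853 -0.1184088  -0.15006076]
rod_handle {'centre': [470.8, 295.5], 'confidence': 0.94}
rod_handle {'centre': [229.6, 145.8], 'confidence': 0.64}
rod_handle {'centre': [437.9, 268.9], 'confidence': 0.61}
rod_handle {'centre': [236.8, 185.7], 'confidence': 0.37}
rod_handle {'centre': [378.8, 224.9], 'confidence': 0.25}
plug_mouth {'centre': [232.2, 174.6], 'confidence': 0.59}
[229.05701335 144.45182302] [233.18146589 173.0538128 ]
```

View pics/s4.png

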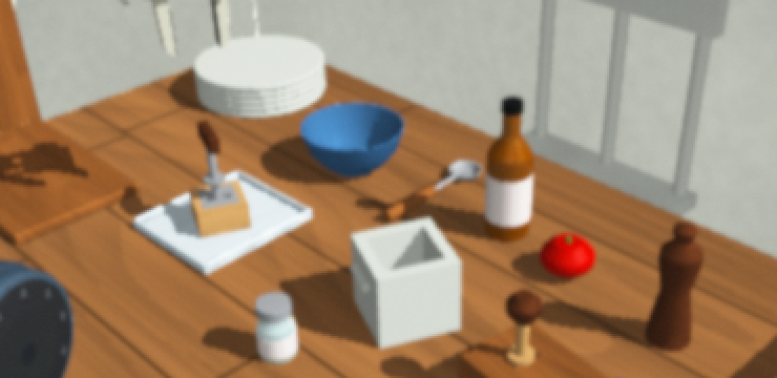

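The plug stands flat on the tray (crop 218,205) with the rod upright in it (handle at crop 209,137). The bystanders in view are undisturbed and the gripper is clear.

jog_arm --plan '[[[0.4,0,0,-0.05,0],[0.4,0,0,-0.1,0],[0.4,0,0,-0.1,0],[0.4,0,0,-0.1,0],[0.4,0,0,-0.1,0],[0.4,0,0,-0.1,0],[0.4,0,0,-0.1,0],[0.4,0,0,-0.1,0]]]'

```text
time: 19.02
ee_pos: [485.5, 303.8, 277.7]
ee_rot: [[0.331, 0.944, -0.001], [0.944, -0.331, -0.0], [-0.001, -0.001, -1.0]]
force: [-1.0, 0.4, 0.7]
grip_width: 55.5
gripper_force: 0.0
```

```bash
python3 -c "
from cell import *
print(finish_job())"
```

```text
the job is handed in; nothing more can be done
None
```

The plug is out of the crock and standing flat on the tray floor with the rod still screwed in and released; I handed the job in at about 19 s, and no verdict came back.

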